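# Load the roller on the rolling track and reset its start bar

### The job

Get the rolling track ready for the next lesson: push the blue roller by its side so that it rolls along the track, over the red line and down into the notch, and keep pushing it gently against the orange sprung bar until the bar gives by about 3 mm (a push of some 8 to 9 N), for half a second, which resets the timer. Do not overrun: the bar must never be driven in by more than 5 mm, nor may the roller be shoved hard, lifted or tipped off the track. Then ease off slowly and leave the roller lying still in the notch with the bar sprung back out, and the pin tub and the eraser beside the track where they were.

Things in the scene. Friction and masses are not known exactly. Their poses are not given: they have to be found in the camera images.
- runway: fixed track frame: plywood base 400 x 154 mm, an aluminium rail on each long side (10 mm thick, tops 32 mm above the table, 132 mm apart inside). Origin: centre of its underside, 4 mm above the table (rubber feet). +x: the way the roller must be rolled, towards the bar; y across, z up. A white bed lies between the rails; its place in x differs each time and is not reported: see it or feel for it.
- deck_mid (a point): a point of the frame, 14 mm above the runway's origin, axes as the runway: the height of the bed's flat level deck, 18 mm above the table. The deck ends at a step, with a red line just before it, somewhere from x = +0.03 to +0.08 m in the runway's frame. The deck's open end, 225 mm before the step, has a lip 3.5 mm high.
- far_end (a point): middle of the frame's far edge, x = +0.20 m of the runway, 4 mm above the table. Between the step and here: the notch, a flat floor 2.5 mm below the deck; the orange bar, its face 34 mm beyond the step; a grey housing, top 56 mm above the table. A roller in the notch has its centre 10 to 13 mm beyond the step (3 mm of play between step and bar).
- roller: loose blue cylinder with two yellow bands, diameter 42, length 120 mm, 0.15 to 0.31 kg, lying across the deck, free to roll. Origin at its centre (39 mm above the table on the deck, 36.5 mm in the notch); y is the cylinder's axis, x and z turn as it rolls. It starts at x = -0.12 to -0.05 m of the runway, square to it within 0.05 rad; 6 mm clear of each rail.
- bar (a joint): travel of the orange sprung bar (112 mm wide, 20 to 48 mm above the table, black rubber face), in m: 0 is sprung out, growing as it is pushed in along the runway's +x. 2.5 N per mm without preload: 3 mm takes 7.5 N, 5 mm 12.5 N; hard stop at 10 mm; the roller's drag adds 1 to 2 N to the push. Let go quickly, it can throw the roller out of the notch.
- pin_cup: open clear tub of push pins, 55 mm across, 30 mm high, standing loose on the table at the track's near side; origin at the centre of its underside
- eraser_block: eraser in a blue card sleeve, 20 x 42 x 12 mm, lying loose on the table at the track's near side; origin at the centre of its underside

How it is judged:
By the outcome, as a careful person would: the job done as asked, in the order asked, and still so for the second after the job is handed in, with the robot touching nothing.
It also fails if it takes over 51 s, if anything falls off the work surface, if the arm or the gripper's body presses on something with over 40 N, if the wrist force passes 120 N, or if a joint passes its speed limit or range.

### The arm

A 6-joint arm with a two-finger parallel gripper is mounted at the origin on a cart in front of the work surface, level with it; the furniture and walls round the work are solid. World frame = base frame: x ahead of the robot, y to its left, z up, the work surface at z = 0. Lengths are in mm, angles in rad, forces in N, time in s.
With the tool pointing down it reaches from about 350 to 875 mm from the base axis. Payload 15.5 kg.
Tool frame: the origin (TCP) lies between the finger pads; the fingertips stand 8 mm ahead of it and the grasp point (between the pads) lies 11 mm behind it (arm.nose_length is the distance from the TCP to the fingertips, in mm); z points along the fingers, y is the line along which they close (so a half turn about z gives the same grasp; the last joint's range is limited). The gripper opens to 85 mm and grips with 20 to 120 N. Pads are 22 mm wide; open, the fingers measure 114 mm over their backs; the gripper's body (76 mm by 85 mm) begins 54 mm behind the grasp point. The pads swing forward as they close: fully open they stand 13 mm farther back than shut.
Start: joints at [-1.351, 0.494, 1.345, -0, 1.302, -0.096], TCP at [194.112, -594.094, 239.277] pointing down, gripper open.
Joint ranges: [-2.91, 2.91], [-0.82, 2.16], [0.22, 2.67], [-1.22, 4.37], [0.12, 2.79], [-3.08, 3.08]. Speed limits (rad/s): [1.89, 1.89, 2.57, 3.01, 3.01, 3.01].

### API

Orientations are given as a 3x3 rotation matrix whose columns are the frame's x, y, z axes.
In Python, from rig import arm gives the robot as it stands.
- The arm moves only by the shell command python3 -m jog 'ROWS' [FORCE]. ROWS is JSON, a list of rows, each an object of numbers: "tx", "ty", "tz": the shift along the tool's x, y, z in mm; "rx", "ry", "rz": the turn, a rotation vector about the tool's x, y, z in rad; "grip": the opening, from 0 (shut) to 1 (fully open). A call has 1 to 10 rows; each row shifts and turns the commanded pose from where the row before left it, along the tool's axes as they then stand; what a row does not reach is not made up. A row lasts 1/12 s, in which the tool goes at most 41.7 mm and 7.16 degrees, less where a joint would pass 70% of its speed; a pose out of reach is approached as far as the arm can. A call is refused whole if a number of a shift passes 41.7 or a number of a turn 0.125, either way. A call with a gripper value outside its range is refused whole. The fingers move at their own pace and stop on an object; FORCE is the grip in N (left out, the last holds). Time passes only in rows, so rows that do not move let the fingers close. It gives the time, the measured TCP pose, the force, the opening and the grip force at its end, in the units of the state.
- arm.observe(): the state, without advancing time (a new reading comes with each control period).
- arm.capture(name): name is "side" or "top"; returns (picture, depth): 480x640x3 uint8, red, green, blue; 480x640 float32, mm along the optical axis (not along the pixel's ray), 0 where there is no reading.
- arm.camera_params(name): a dict with "camera_matrix" (3x3 intrinsics, pixels), "camera_from_world" (4x4, takes a point from world to camera coordinates). Camera axes: x right, y down, z forward; pixel columns grow to the right and rows downward; lengths in mm; the calibration is good to about 2 mm. A picture is of the moment at which its call begins. camera_params takes no time and is no camera call.
- arm.job_done(): hands the job in; it is judged then, once.
The state is a dict: "clock": time; "q": joint angles; "qd": joint speeds; "joint_torque": joint torques, N m; "tool_pos": TCP position; "tool_rot": TCP orientation; "wrist_force": force on the tool from outside, world axes, zero at the start; "moment": the same for the moment, N m; "gripper_width": opening from 0.0 (shut) to 1.0 (fully open); "grip_force": force on a finger pad.
Only numpy, scipy, OpenCV 4.12 (cv2) and the standard library are available. Lean on these libraries where they do the work, as an engineer would, in place of code of your own. Each camera call takes 0.05 s, during which the arm holds its last target. There are 200 camera calls.

## Working session

There is one attempt and no reset: what is moved stays moved. The work goes in short steps, Python scripts to look and compute and a shell command to move; the robot and the scene stay as the last step left them, time stands still between calls to the robot, and variables do not carry over. Pictures are saved under pics/ and viewed, at most 12 in all, crops included, and the job is handed in when it is done.

```bash
mkdir -p pics
python3 - <<'E'
from rig import arm
import cv2, numpy as np
for n in ("top","side"):
    im,d=arm.capture(n); cv2.imwrite(f"pics/{n}0.png",im[:,:,::-1]); np.save(f"pics/{n}0.npy",d)
    p=arm.camera_params(n); print(n,np.round(p["camera_matrix"],1).tolist(),np.round(p["camera_from_world"],3).tolist())
s=arm.observe(); print(s["clock"],s["tool_pos"],np.round(s["tool_rot"],3).tolist(),s["wrist_force"],s["gripper_width"])
E
```

```text
top [[579.8, 0.0, 314.4], [0.0, 579.8, 228.5], [0.0, 0.0, 1.0]] [[0.0, -1.0, 0.007, -45.862], [-0.996, -0.001, -0.091, 590.95], [0.091, -0.006, -0.996, 882.96], [0.0, 0.0, 0.0, 1.0]]
side [[505.4, 0.0, 319.4], [0.0, 505.4, 235.9], [0.0, 0.0, 1.0]] [[-0.902, -0.431, -0.024, 496.078], [-0.165, 0.397, -0.903, 184.069], [0.399, -0.811, -0.429, 609.706], [0.0, 0.0, 0.0, 1.0]]
0.1 [ 194.04929977 -593.76149781  238.7342053 ] [[0.951, 0.311, -0.0], [0.311, -0.951, 0.001], [0.0, -0.001, -1.0]] [-0.35735264  0.20855474  0.20523483] 1.0026319151293857
```

View pics/top0.png

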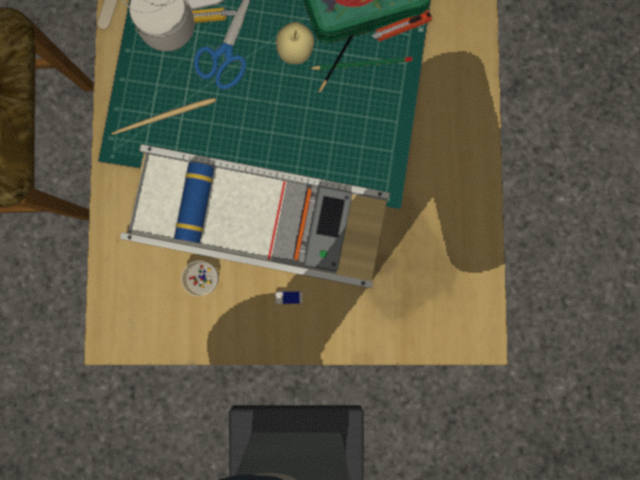

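View pics/side0.png

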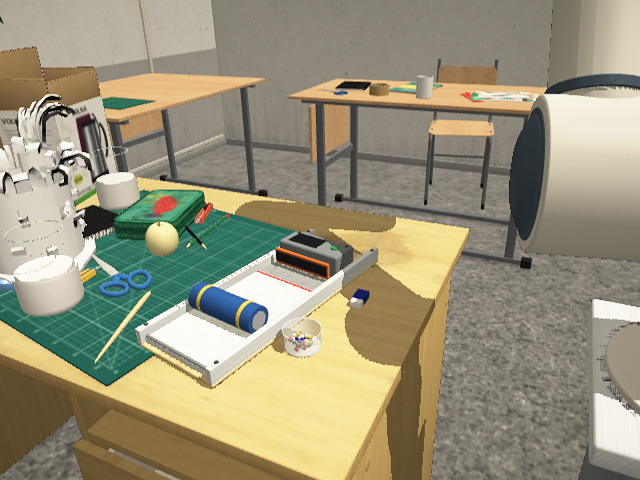

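The top view shows the track, with +x running right and slightly down. The roller is at about (195,201), the red line at about (277,218), the bar at about (303,224), the tub at (200,278) and the eraser at (289,297). I'll enlarge it.

```bash
cat > h.py <<'E'
import numpy as np
from rig import arm
def px2w(n,u,v,z):
    p=arm.camera_params(n);K=np.array(p["camera_matrix"]);T=np.array(p["camera_from_world"])
    R=T[:3,:3];c=-R.T@T[:3,3];r=R.T@np.linalg.inv(K)@np.array([u,v,1.])
    return c+r*(z-c[2])/r[2]
def w2px(n,P):
    p=arm.camera_params(n);K=np.array(p["camera_matrix"]);T=np.array(p["camera_from_world"])
    q=K@(T[:3,:3]@np.array(P)+T[:3,3]);return q[:2]/q[2]
E
python3 - <<'E'
import cv2
im=cv2.imread("pics/top0.png")[140:320,115:395]
cv2.imwrite("pics/crop0.png",cv2.resize(im[0:150],None,fx=2.857,fy=2.857,interpolation=cv2.INTER_CUBIC))
E
```

```text
(no output)
```

View pics/crop0.png

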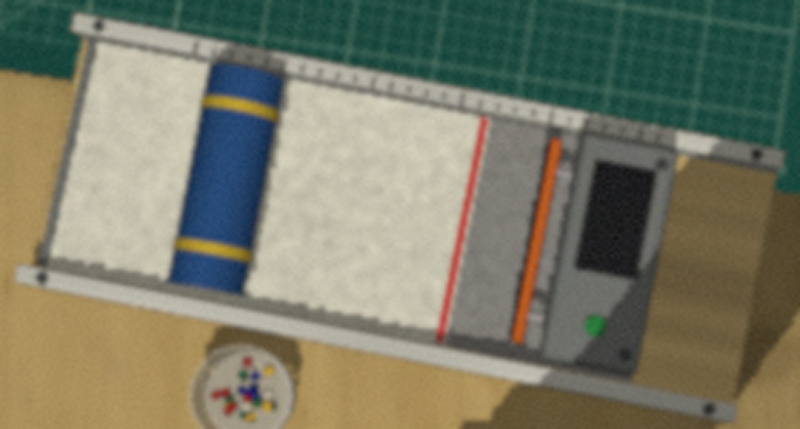

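Run:
```python
from h import *
import cv2
f=lambda u,v,z:px2w("top",115+u/2.857,140+v/2.857,z)
S=[f(*p,32) for p in((99,25),(757,154),(41,277),(709,408))]
O=sum(S)/4; ax=(S[1]-S[0]+S[3]-S[2]); ax/=np.linalg.norm(ax); ay=np.array([-ax[1],ax[0],0])
print("screws",np.round(S,1).tolist(),"O",O.round(1),"ax",ax.round(4),"yaw",np.arctan2(ax[1],ax[0]))
print("width",(S[0]-S[2])@ay,(S[1]-S[3])@ay)
C=[f(*p,32) for p in((75,13),(783,152),(16,283),(733,420))];O2=sum(C)/4;print("O from corners",O2.round(1),np.linalg.norm(C[1]-C[0]),(C[0]-C[2])@ay)
L=lambda P:np.round([(P-O2)@ax,(P-O2)@ay],1)
for nm,p in dict(rolC=(227,178,39),rolF=(243,103,60),rolN=(213,249,60),redF=(484,118,18),redN=(440,342,18),barF=(550,140,48),barN=(514,342,48)).items(): print(nm,f(*p).round(1),L(f(*p)))
for nm,p in dict(cup=(200,278,15),er=(289,297,12)).items():
    P=px2w("top",*p);print(nm,P.round(1),L(P))
```

```text
screws [[716.6, 214.4, 32.0], [645.1, -148.5, 32.0], [577.0, 242.3, 32.0], [506.1, -121.1, 32.0]] O [611.2  46.8  32. ] ax [-0.1923 -0.9813  0.    ] yaw -1.764344764731999
width 142.3326629375717 141.7082634271088
O from corners [610.7  46.7  32. ] 398.18261593245893 152.16301242089634
rolC [630.5 140.8  39. ] [-96.2   1.3]
rolF [668.  128.8  60. ] [-91.6  40.4]
rolN [589.8 143.2  60. ] [-90.7 -39.1]
redF [667.3   2.3  18. ] [32.7 64.1]
redN [542.3  25.9  18. ] [ 33.6 -63.2]
barF [650.2 -34.8  48. ] [72.4 54.4]
barN [541.2 -15.7  48. ] [ 74.6 -56.2]
cup [513.5 134.6  15. ] [ -67.6 -112.3]
er [483.7  -5.6  12. ] [  75.8 -114.6]
```

```bash
R='{"rz":-0.1179}'; python3 -m jog '[{"rz":-0.1179,"grip":0.5},{"rz":-0.1179},{"rz":-0.1179},{"rz":-0.1179},{"rz":-0.1179},{"rz":-0.1179},{"rz":-0.1179},{"rz":-0.1179},{"rz":-0.1179},{}]'
python3 -m jog '[{"tx":35,"ty":11.5},{"tx":35,"ty":11.5},{"tx":35,"ty":11.5},{"tx":35,"ty":11.5},{"tx":35,"ty":11.5},{"tx":35,"ty":11.5},{"tx":35,"ty":11.5},{"tx":35,"ty":11.5},{"tx":35,"ty":11.5},{"tx":35,"ty":11.5}]'
python3 -m jog '[{"tx":35,"ty":11.5},{"tx":35,"ty":11.5},{"tx":35,"ty":11.5},{"tx":35,"ty":11.5},{"tx":35,"ty":11.5},{"tx":35,"ty":11.5},{"tx":35,"ty":11.5},{"tx":35,"ty":11.5},{"tx":35,"ty":11.5},{"tx":35,"ty":11.5}]'; python3 -c "from rig import arm;print(arm.nose_length)"
```

```text
8.0invalid input at $[0]: expected keys tx, ty, tz, rx, ry, rz, grip
invalid input at $[0]: expected keys tx, ty, tz, rx, ry, rz, grip
invalid input at $[0]: expected keys tx, ty, tz, rx, ry, rz, grip
```

```bash
python3 -m jog '[{"tx":0,"ty":0,"tz":0,"rx":0,"ry":0,"rz":-0.118,"grip":0.5},{"tx":0,"ty":0,"tz":0,"rx":0,"ry":0,"rz":-0.118,"grip":0.5},{"tx":0,"ty":0,"tz":0,"rx":0,"ry":0,"rz":-0.118,"grip":0.5},{"tx":0,"ty":0,"tz":0,"rx":0,"ry":0,"rz":-0.118,"grip":0.5},{"tx":0,"ty":0,"tz":0,"rx":0,"ry":0,"rz":-0.118,"grip":0.5},{"tx":0,"ty":0,"tz":0,"rx":0,"ry":0,"rz":-0.118,"grip":0.5},{"tx":0,"ty":0,"tz":0,"rx":0,"ry":0,"rz":-0.118,"grip":0.5},{"tx":0,"ty":0,"tz":0,"rx":0,"ry":0,"rz":-0.118,"grip":0.5},{"tx":0,"ty":0,"tz":0,"rx":0,"ry":0,"rz":-0.117,"grip":0.5},{"tx":0,"ty":0,"tz":0,"rx":0,"ry":0,"rz":0,"grip":0.5}]'
```

```text
clock: 0.93
tool_pos: [194.1, -593.9, 238.9]
tool_rot: [[0.187, 0.982, -0.0], [0.982, -0.187, 0.001], [0.001, -0.0, -1.0]]
wrist_force: [-0.5, 0.1, 0.8]
gripper_width: 0.506
grip_force: 0.0
```

```bash
python3 -m jog '[{"tx":36,"ty":12,"tz":0,"rx":0,"ry":0,"rz":0,"grip":0.5},{"tx":36,"ty":12,"tz":0,"rx":0,"ry":0,"rz":0,"grip":0.5},{"tx":36,"ty":12,"tz":0,"rx":0,"ry":0,"rz":0,"grip":0.5},{"tx":36,"ty":12,"tz":0,"rx":0,"ry":0,"rz":0,"grip":0.5},{"tx":36,"ty":12,"tz":0,"rx":0,"ry":0,"rz":0,"grip":0.5},{"tx":36,"ty":12,"tz":0,"rx":0,"ry":0,"rz":0,"grip":0.5},{"tx":36,"ty":12,"tz":0,"rx":0,"ry":0,"rz":0,"grip":0.5},{"tx":36,"ty":12,"tz":0,"rx":0,"ry":0,"rz":0,"grip":0.5},{"tx":36,"ty":12,"tz":0,"rx":0,"ry":0,"rz":0,"grip":0.5},{"tx":36,"ty":12,"tz":0,"rx":0,"ry":0,"rz":0,"grip":0.5}]'
python3 -m jog '[{"tx":36,"ty":12,"tz":0,"rx":0,"ry":0,"rz":0,"grip":0.5},{"tx":36,"ty":12,"tz":0,"rx":0,"ry":0,"rz":0,"grip":0.5},{"tx":36,"ty":12,"tz":0,"rx":0,"ry":0,"rz":0,"grip":0.5},{"tx":36,"ty":12,"tz":0,"rx":0,"ry":0,"rz":0,"grip":0.5},{"tx":36,"ty":12,"tz":0,"rx":0,"ry":0,"rz":0,"grip":0.5},{"tx":36,"ty":12,"tz":0,"rx":0,"ry":0,"rz":0,"grip":0.5},{"tx":36,"ty":12,"tz":0,"rx":0,"ry":0,"rz":0,"grip":0.5},{"tx":36,"ty":12,"tz":0,"rx":0,"ry":0,"rz":0,"grip":0.5},{"tx":36,"ty":12,"tz":0,"rx":0,"ry":0,"rz":0,"grip":0.5},{"tx":36,"ty":12,"tz":0,"rx":0,"ry":0,"rz":0,"grip":0.5}]'
```

```text
clock: 1.77
tool_pos: [381.7, -262.3, 239.3]
tool_rot: [[0.198, 0.98, 0.0], [0.98, -0.198, 0.0], [0.0, 0.0, -1.0]]
wrist_force: [0.7, -0.6, 0.1]
gripper_width: 0.5
grip_force: 0.0
clock: 2.6
tool_pos: [568.9, 68.1, 239.2]
tool_rot: [[0.197, 0.98, -0.0], [0.98, -0.197, -0.0], [-0.0, -0.0, -1.0]]
wrist_force: [0.7, -0.5, -0.4]
gripper_width: 0.499
grip_force: 0.0
```

```bash
python3 -m jog '[{"tx":27,"ty":8.8,"tz":0,"rx":0,"ry":0,"rz":0,"grip":0.5},{"tx":27,"ty":8.8,"tz":0,"rx":0,"ry":0,"rz":0,"grip":0.5},{"tx":27,"ty":8.8,"tz":0,"rx":0,"ry":0,"rz":0,"grip":0.5},{"tx":27,"ty":8.8,"tz":0,"rx":0,"ry":0,"rz":0,"grip":0.5},{"tx":27,"ty":8.8,"tz":30,"rx":0,"ry":0,"rz":0,"grip":0.5},{"tx":0,"ty":0,"tz":40,"rx":0,"ry":0,"rz":0,"grip":0.5},{"tx":0,"ty":0,"tz":40,"rx":0,"ry":0,"rz":0,"grip":0.5},{"tx":0,"ty":0,"tz":30,"rx":0,"ry":0,"rz":-0.005,"grip":0.5},{"tx":0,"ty":0,"tz":0,"rx":0,"ry":0,"rz":0,"grip":0.5},{"tx":0,"ty":0,"tz":0,"rx":0,"ry":0,"rz":0,"grip":0.5}]'
python3 - <<'E'
from h import *
import cv2
im,d=arm.capture("side"); cv2.imwrite("pics/side1.png",cv2.resize(im[200:400,100:400,::-1],None,fx=2.6,fy=2.6,interpolation=cv2.INTER_CUBIC))
im,d=arm.capture("top"); cv2.imwrite("pics/top1.png",im[:,:,::-1])
E
```

```text
clock: 3.43
tool_pos: [636.9, 190.0, 98.5]
tool_rot: [[0.191, 0.982, -0.003], [0.982, -0.191, -0.001], [-0.001, -0.003, -1.0]]
wrist_force: [0.5, 0.1, 0.8]
gripper_width: 0.501
grip_force: 0.0
```

View pics/side1.png

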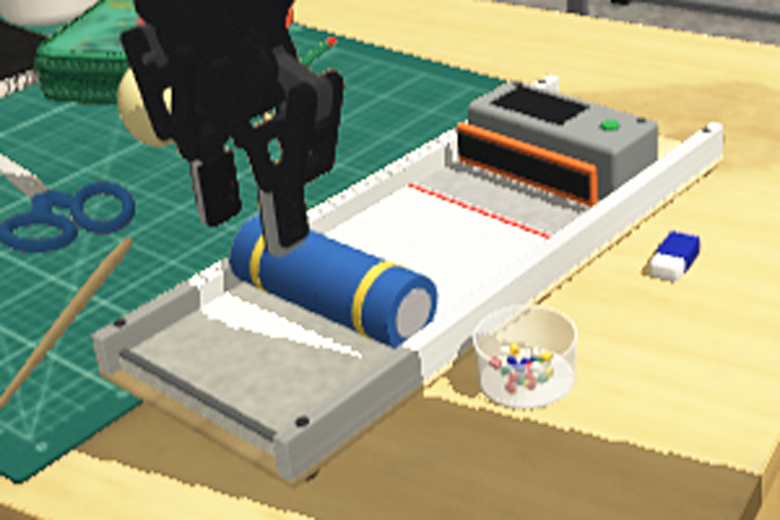

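The side crop shows the gripper above the open deck end, just behind the roller, with its near fingertip at crop (288,245). The red line, notch and bar are visible, and the tub and eraser haven't moved. Next I'll check the tip height and where the roller sits.

Run:
```python
from h import *
import cv2
f=lambda p:((np.array(p)-[100,200])*2.6).round(0)
for z in (86,90,94,98): print(z,f(w2px("side",(609.4,195.3,z))), f(w2px("side",(664.4,184.7,z))))
O=np.array([610.7,46.7,0]);ax=np.array([-.1923,-.9813,0]);ay=np.array([.9813,-.1923,0])
# blue-roller from the side image: depth points on roller
im,d=arm.capture("side")
p=arm.camera_params("side");K=np.array(p["camera_matrix"]);T=np.array(p["camera_from_world"])
m=(im[:,:,2]>90)&(im[:,:,0]<80)&(d>0); v,u=np.nonzero(m); z=d[v,u]
P=(np.linalg.inv(K)@np.array([u*z,v*z,z])).T; P=(P-T[:3,3])@T[:3,:3]
X=(P-O)@ax;Y=(P-O)@ay;s=(abs(Y)<62)&(X>-140)&(X<-40)
X,Y,Z=X[s],Y[s],P[s,2]
from scipy.optimize import least_squares
r=least_squares(lambda c:np.hypot(X-c[0]-c[1]*Y,Z-c[2])-21,[-94,0,39],loss="soft_l1"); print(s.sum(),r.x,Y.min(),Y.max())
```

```text
86 [291. 260.] [217. 227.]
90 [290. 253.] [216. 220.]
94 [289. 246.] [215. 214.]
98 [288. 239.] [214. 207.]
1317 [-9.75778623e+01 -2.45882312e-02  3.91489587e+01] -61.97940299146492 57.81991876737878
```

```bash
python3 -m jog '[{"tx":0,"ty":1,"tz":17,"rx":0,"ry":0,"rz":0,"grip":0.5},{"tx":0,"ty":1,"tz":17,"rx":0,"ry":0,"rz":0,"grip":0.5},{"tx":0,"ty":0,"tz":16,"rx":0,"ry":0,"rz":0,"grip":0.5},{"tx":0,"ty":0,"tz":10,"rx":0,"ry":0,"rz":0,"grip":0.5},{"tx":0,"ty":0,"tz":5,"rx":0,"ry":0,"rz":0,"grip":0.5},{"tx":0,"ty":0,"tz":0,"rx":0,"ry":0,"rz":0,"grip":0.5},{"tx":-2,"ty":0,"tz":0,"rx":0,"ry":0,"rz":0,"grip":0.5},{"tx":-2,"ty":0,"tz":0,"rx":0,"ry":0,"rz":0,"grip":0.5},{"tx":-2,"ty":0,"tz":0,"rx":0,"ry":0,"rz":0,"grip":0.5},{"tx":-2,"ty":0,"tz":0,"rx":0,"ry":0,"rz":0,"grip":0.5}]'
python3 - <<'E'
from h import *
import cv2
im,d=arm.capture("side"); cv2.imwrite("pics/side2.png",cv2.resize(im[200:400,100:400,::-1],None,fx=2.6,fy=2.6,interpolation=cv2.INTER_CUBIC))
E
```

```text
clock: 4.42
tool_pos: [638.4, 181.7, 35.0]
tool_rot: [[0.188, 0.982, 0.001], [0.982, -0.188, 0.0], [0.0, 0.001, -1.0]]
wrist_force: [-1.3, 0.3, -0.0]
gripper_width: 0.502
grip_force: 0.0
```

View pics/side2.png

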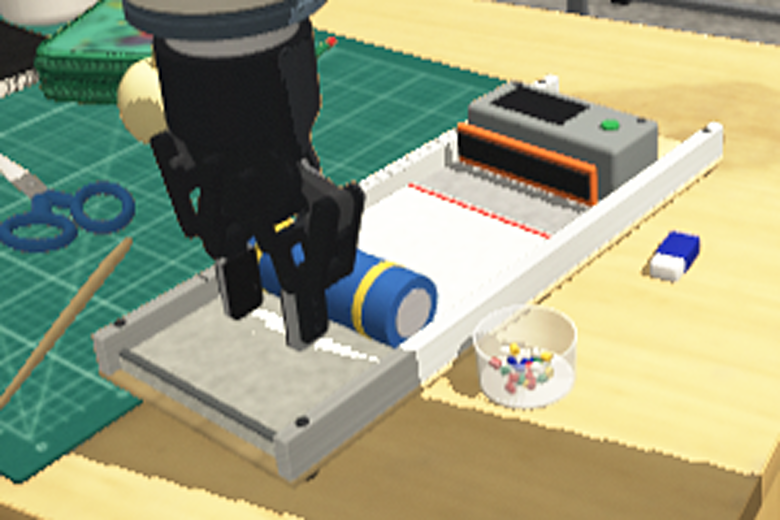

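The side view shows the fingers down between the rails behind the roller, with the tips above the deck. I'll roll it gently.

```bash
python3 -m jog '[{"tx":-1.5,"ty":0,"tz":2,"rx":0,"ry":0,"rz":0,"grip":0.5},{"tx":-1.5,"ty":0,"tz":0,"rx":0,"ry":0,"rz":0,"grip":0.5},{"tx":-1.5,"ty":0,"tz":0,"rx":0,"ry":0,"rz":0,"grip":0.5},{"tx":-1.5,"ty":0,"tz":0,"rx":0,"ry":0,"rz":0,"grip":0.5},{"tx":-1.5,"ty":0,"tz":0,"rx":0,"ry":0,"rz":0,"grip":0.5},{"tx":-1.5,"ty":0,"tz":0,"rx":0,"ry":0,"rz":0,"grip":0.5},{"tx":-1.5,"ty":0,"tz":0,"rx":0,"ry":0,"rz":0,"grip":0.5},{"tx":-2,"ty":0,"tz":0,"rx":0,"ry":0,"rz":0,"grip":0.5},{"tx":-2,"ty":0,"tz":0,"rx":0,"ry":0,"rz":0,"grip":0.5},{"tx":-2,"ty":0,"tz":0,"rx":0,"ry":0,"rz":0,"grip":0.5}]'
python3 -m jog '[{"tx":-2.5,"ty":0,"tz":0,"rx":0,"ry":0,"rz":0,"grip":0.5},{"tx":-2.5,"ty":0,"tz":0,"rx":0,"ry":0,"rz":0,"grip":0.5},{"tx":-2.5,"ty":0,"tz":0,"rx":0,"ry":0,"rz":0,"grip":0.5},{"tx":-2.5,"ty":0,"tz":0,"rx":0,"ry":0,"rz":0,"grip":0.5},{"tx":-2.5,"ty":0,"tz":0,"rx":0,"ry":0,"rz":0,"grip":0.5},{"tx":-2.5,"ty":0,"tz":0,"rx":0,"ry":0,"rz":0,"grip":0.5},{"tx":-2.5,"ty":0,"tz":0,"rx":0,"ry":0,"rz":0,"grip":0.5},{"tx":-2.5,"ty":0,"tz":0,"rx":0,"ry":0,"rz":0,"grip":0.5},{"tx":-2.5,"ty":0,"tz":0,"rx":0,"ry":0,"rz":0,"grip":0.5},{"tx":-2.5,"ty":0,"tz":0,"rx":0,"ry":0,"rz":0,"grip":0.5}]'
python3 - <<'E'
from h import *
import cv2
im,d=arm.capture("side"); cv2.imwrite("pics/side3.png",cv2.resize(im[200:400,100:400,::-1],None,fx=2.6,fy=2.6,interpolation=cv2.INTER_CUBIC))
E
```

```text
clock: 5.3
tool_pos: [634.9, 165.5, 32.3]
tool_rot: [[0.188, 0.982, -0.0], [0.982, -0.188, -0.0], [-0.0, -0.0, -1.0]]
wrist_force: [-0.4, 1.2, -0.4]
gripper_width: 0.499
grip_force: 0.2
clock: 6.13
tool_pos: [630.2, 140.9, 32.3]
tool_rot: [[0.188, 0.982, -0.0], [0.982, -0.188, 0.0], [0.0, -0.0, -1.0]]
wrist_force: [0.1, 1.2, -0.9]
gripper_width: 0.502
grip_force: 0.1
```

View pics/side3.png

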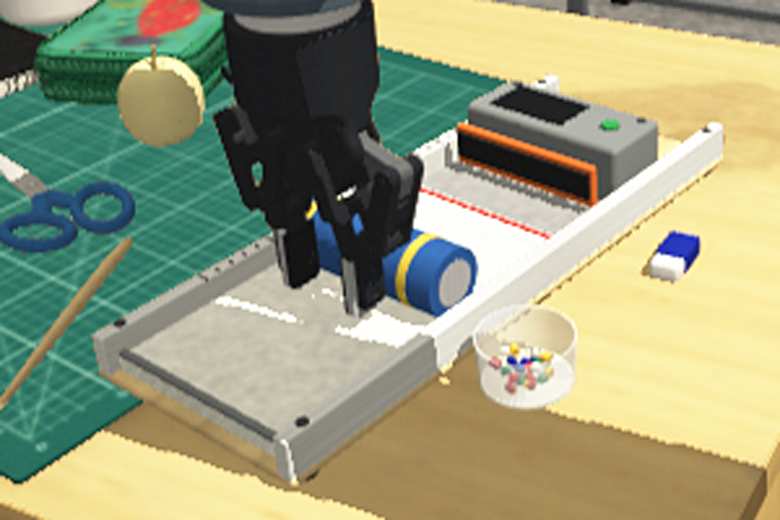

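The side view shows the roller moving with the fingers, square to the track. I'll carry on.

```bash
python3 -m jog '[{"tx":-3,"ty":0,"tz":0,"rx":0,"ry":0,"rz":0,"grip":0.5},{"tx":-3,"ty":0,"tz":0,"rx":0,"ry":0,"rz":0,"grip":0.5},{"tx":-3,"ty":0,"tz":0,"rx":0,"ry":0,"rz":0,"grip":0.5},{"tx":-3,"ty":0,"tz":0,"rx":0,"ry":0,"rz":0,"grip":0.5},{"tx":-3,"ty":0,"tz":0,"rx":0,"ry":0,"rz":0,"grip":0.5},{"tx":-3,"ty":0,"tz":0,"rx":0,"ry":0,"rz":0,"grip":0.5},{"tx":-3,"ty":0,"tz":0,"rx":0,"ry":0,"rz":0,"grip":0.5},{"tx":-3,"ty":0,"tz":0,"rx":0,"ry":0,"rz":0,"grip":0.5},{"tx":-3,"ty":0,"tz":0,"rx":0,"ry":0,"rz":0,"grip":0.5},{"tx":-3,"ty":0,"tz":0,"rx":0,"ry":0,"rz":0,"grip":0.5}]'
python3 -m jog '[{"tx":-3,"ty":0,"tz":0,"rx":0,"ry":0,"rz":0,"grip":0.5},{"tx":-3,"ty":0,"tz":0,"rx":0,"ry":0,"rz":0,"grip":0.5},{"tx":-3,"ty":0,"tz":0,"rx":0,"ry":0,"rz":0,"grip":0.5},{"tx":-3,"ty":0,"tz":0,"rx":0,"ry":0,"rz":0,"grip":0.5},{"tx":-3,"ty":0,"tz":0,"rx":0,"ry":0,"rz":0,"grip":0.5},{"tx":-3,"ty":0,"tz":0,"rx":0,"ry":0,"rz":0,"grip":0.5},{"tx":-2.5,"ty":0,"tz":0,"rx":0,"ry":0,"rz":0,"grip":0.5},{"tx":-2.5,"ty":0,"tz":0,"rx":0,"ry":0,"rz":0,"grip":0.5},{"tx":-2,"ty":0,"tz":0,"rx":0,"ry":0,"rz":0,"grip":0.5},{"tx":-2,"ty":0,"tz":0,"rx":0,"ry":0,"rz":0,"grip":0.5}]'
python3 -m jog '[{"tx":-1.5,"ty":0,"tz":0,"rx":0,"ry":0,"rz":0,"grip":0.5},{"tx":-1.5,"ty":0,"tz":0,"rx":0,"ry":0,"rz":0,"grip":0.5},{"tx":-1.5,"ty":0,"tz":0,"rx":0,"ry":0,"rz":0,"grip":0.5},{"tx":-1.5,"ty":0,"tz":0,"rx":0,"ry":0,"rz":0,"grip":0.5},{"tx":-1.5,"ty":0,"tz":0,"rx":0,"ry":0,"rz":0,"grip":0.5},{"tx":-1.5,"ty":0,"tz":0,"rx":0,"ry":0,"rz":0,"grip":0.5},{"tx":-1.5,"ty":0,"tz":0,"rx":0,"ry":0,"rz":0,"grip":0.5},{"tx":-1.5,"ty":0,"tz":0,"rx":0,"ry":0,"rz":0,"grip":0.5},{"tx":-1.5,"ty":0,"tz":0,"rx":0,"ry":0,"rz":0,"grip":0.5},{"tx":-1.5,"ty":0,"tz":0,"rx":0,"ry":0,"rz":0,"grip":0.5}]'
python3 - <<'E'
from h import *
import cv2
s=arm.observe();print(s["clock"],s["wrist_force"],(s["tool_pos"]-[610.7,46.7,0])@[-.1923,-.9813,0])
im,d=arm.capture("side"); cv2.imwrite("pics/side4.png",cv2.resize(im[200:400,100:400,::-1],None,fx=2.6,fy=2.6,interpolation=cv2.INTER_CUBIC))
E
```

```text
clock: 7.02
tool_pos: [624.6, 111.4, 32.3]
tool_rot: [[0.188, 0.982, -0.0], [0.982, -0.188, 0.0], [0.0, -0.0, -1.0]]
wrist_force: [-0.0, 0.5, -0.4]
gripper_width: 0.498
grip_force: 0.1
clock: 7.85
tool_pos: [619.6, 85.0, 32.3]
tool_rot: [[0.188, 0.982, 0.0], [0.982, -0.188, 0.0], [0.0, 0.0, -1.0]]
wrist_force: [-1.1, 0.1, -0.5]
gripper_width: 0.497
grip_force: 0.0
clock: 8.68
tool_pos: [616.8, 70.3, 32.3]
tool_rot: [[0.188, 0.982, 0.0], [0.982, -0.188, -0.0], [0.0, 0.0, -1.0]]
wrist_force: [-0.5, 0.1, 0.5]
gripper_width: 0.495
grip_force: 0.1
8.6833 [-0.50462971  0.0606925   0.46102516] -24.28576850262143
```

View pics/side4.png

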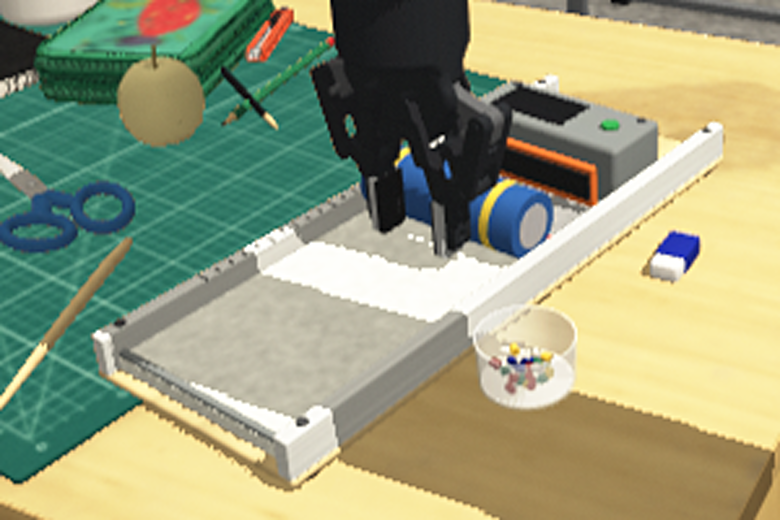

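The roller is still on the deck, square, and close to the red line. I'll go slower over the step, reading the force in short calls.

```bash
python3 -m jog '[{"tx":-1.5,"ty":0,"tz":0,"rx":0,"ry":0,"rz":0,"grip":0.5},{"tx":-1.5,"ty":0,"tz":0,"rx":0,"ry":0,"rz":0,"grip":0.5},{"tx":-1.5,"ty":0,"tz":0,"rx":0,"ry":0,"rz":0,"grip":0.5},{"tx":-1.5,"ty":0,"tz":0,"rx":0,"ry":0,"rz":0,"grip":0.5},{"tx":-1.5,"ty":0,"tz":0,"rx":0,"ry":0,"rz":0,"grip":0.5},{"tx":-1.5,"ty":0,"tz":0,"rx":0,"ry":0,"rz":0,"grip":0.5},{"tx":-1.5,"ty":0,"tz":0,"rx":0,"ry":0,"rz":0,"grip":0.5},{"tx":-1.5,"ty":0,"tz":0,"rx":0,"ry":0,"rz":0,"grip":0.5},{"tx":-1.5,"ty":0,"tz":0,"rx":0,"ry":0,"rz":0,"grip":0.5},{"tx":-1.5,"ty":0,"tz":0,"rx":0,"ry":0,"rz":0,"grip":0.5}]'
python3 -m jog '[{"tx":-1,"ty":0,"tz":0,"rx":0,"ry":0,"rz":0,"grip":0.5},{"tx":-1,"ty":0,"tz":0,"rx":0,"ry":0,"rz":0,"grip":0.5},{"tx":-1,"ty":0,"tz":0,"rx":0,"ry":0,"rz":0,"grip":0.5},{"tx":-1,"ty":0,"tz":0,"rx":0,"ry":0,"rz":0,"grip":0.5},{"tx":-1,"ty":0,"tz":0,"rx":0,"ry":0,"rz":0,"grip":0.5},{"tx":-1,"ty":0,"tz":0,"rx":0,"ry":0,"rz":0,"grip":0.5},{"tx":-1,"ty":0,"tz":0,"rx":0,"ry":0,"rz":0,"grip":0.5},{"tx":-1,"ty":0,"tz":0,"rx":0,"ry":0,"rz":0,"grip":0.5},{"tx":-1,"ty":0,"tz":0,"rx":0,"ry":0,"rz":0,"grip":0.5},{"tx":-1,"ty":0,"tz":0,"rx":0,"ry":0,"rz":0,"grip":0.5}]'
python3 - <<'E'
from h import *
import cv2
s=arm.observe();print(s["clock"],s["wrist_force"],(s["tool_pos"]-[610.7,46.7,0])@[-.1923,-.9813,0])
im,d=arm.capture("side"); cv2.imwrite("pics/side5.png",cv2.resize(im[180:330,220:420,::-1],None,fx=4,fy=4,interpolation=cv2.INTER_CUBIC))
E
```

```text
clock: 9.57
tool_pos: [613.9, 55.5, 32.3]
tool_rot: [[0.188, 0.982, 0.0], [0.982, -0.188, 0.0], [0.0, 0.0, -1.0]]
wrist_force: [-0.2, 0.0, 0.6]
gripper_width: 0.499
grip_force: 0.1
clock: 10.4
tool_pos: [612.0, 45.8, 32.3]
tool_rot: [[0.188, 0.982, 0.0], [0.982, -0.188, -0.0], [-0.0, 0.0, -1.0]]
wrist_force: [-0.0, -0.3, -0.2]
gripper_width: 0.499
grip_force: 0.1
10.4 [-0.02019501 -0.2627555  -0.20785606] 0.6676711793703984
```

View pics/side5.png

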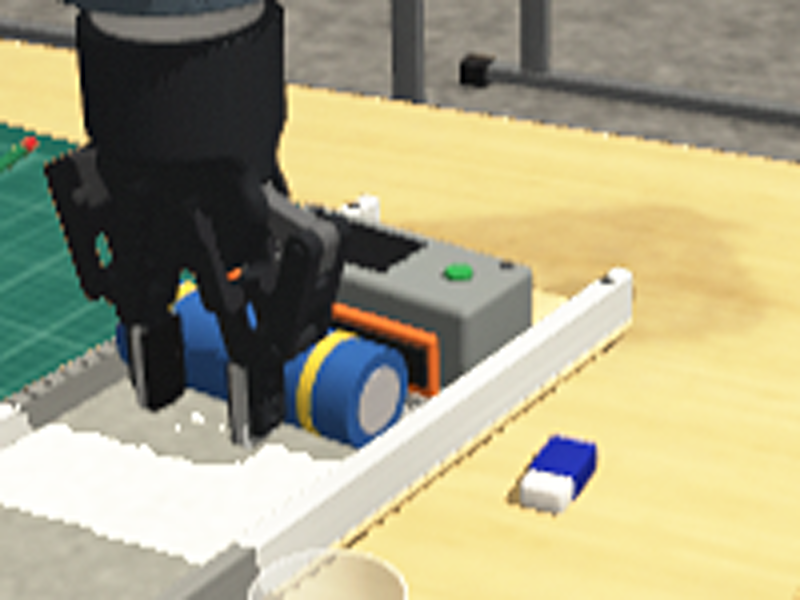

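The roller is near the step and the bar isn't depressed yet. I'll move on in small steps.

```bash
python3 -m jog '[{"tx":-1,"ty":0,"tz":0,"rx":0,"ry":0,"rz":0,"grip":0.5},{"tx":-1,"ty":0,"tz":0,"rx":0,"ry":0,"rz":0,"grip":0.5},{"tx":-1,"ty":0,"tz":0,"rx":0,"ry":0,"rz":0,"grip":0.5},{"tx":-1,"ty":0,"tz":0,"rx":0,"ry":0,"rz":0,"grip":0.5},{"tx":-1,"ty":0,"tz":0,"rx":0,"ry":0,"rz":0,"grip":0.5},{"tx":-1,"ty":0,"tz":0,"rx":0,"ry":0,"rz":0,"grip":0.5}]'
python3 -m jog '[{"tx":-0.8,"ty":0,"tz":0,"rx":0,"ry":0,"rz":0,"grip":0.5},{"tx":-0.8,"ty":0,"tz":0,"rx":0,"ry":0,"rz":0,"grip":0.5},{"tx":-0.8,"ty":0,"tz":0,"rx":0,"ry":0,"rz":0,"grip":0.5},{"tx":-0.8,"ty":0,"tz":0,"rx":0,"ry":0,"rz":0,"grip":0.5}]'
python3 - <<'E'
from h import *
s=arm.observe();print(s["wrist_force"]@[.19,.98,0],(s["tool_pos"]-[610.7,46.7,0])@[-.1923,-.9813,0])
O=np.array([610.7,46.7,0]);ax=np.array([-.1923,-.9813,0]);ay=np.array([.9813,-.1923,0])
im,d=arm.capture("side")
p=arm.camera_params("side");K=np.array(p["camera_matrix"]);T=np.array(p["camera_from_world"])
m=(im[:,:,2]>90)&(im[:,:,0]<80)&(d>0); v,u=np.nonzero(m); z=d[v,u]
P=(np.linalg.inv(K)@np.array([u*z,v*z,z])).T; P=(P-T[:3,3])@T[:3,:3]
X=(P-O)@ax;Y=(P-O)@ay;s=(abs(Y)<60)&(X>0)&(X<75)&(P[:,2]>22)
X,Y,Z=X[s],Y[s],P[s,2]
from scipy.optimize import least_squares
r=least_squares(lambda c:np.hypot(X-c[0]-c[1]*Y,Z-c[2])-21,[40,0,38],loss="soft_l1"); print(s.sum(),r.x,Y.min(),Y.max())
E
```

```text
clock: 10.95
tool_pos: [610.9, 39.9, 32.3]
tool_rot: [[0.188, 0.982, -0.0], [0.982, -0.188, 0.0], [0.0, -0.0, -1.0]]
wrist_force: [0.9, 0.9, 0.6]
gripper_width: 0.497
grip_force: 0.0
clock: 11.28
tool_pos: [610.3, 36.7, 32.3]
tool_rot: [[0.188, 0.982, 0.0], [0.982, -0.188, 0.0], [0.0, -0.0, -1.0]]
wrist_force: [-0.4, -0.5, 0.6]
gripper_width: 0.503
grip_force: 0.0
-0.6181580295457271 9.853331444981812
544 [ 4.59146484e+01 -8.91989404e-05  3.67434036e+01] -59.73554493975897 49.75028230278075
```

The roller is in the notch and square: centre at x≈45.9, z≈36.7. Now I'll press gently.

```bash
python3 -m jog '[{"tx":-0.6,"ty":0,"tz":0,"rx":0,"ry":0,"rz":0,"grip":0.5},{"tx":-0.6,"ty":0,"tz":0,"rx":0,"ry":0,"rz":0,"grip":0.5},{"tx":-0.6,"ty":0,"tz":0,"rx":0,"ry":0,"rz":0,"grip":0.5},{"tx":-0.6,"ty":0,"tz":0,"rx":0,"ry":0,"rz":0,"grip":0.5},{"tx":-0.6,"ty":0,"tz":0,"rx":0,"ry":0,"rz":0,"grip":0.5}]'
python3 -m jog '[{"tx":-0.5,"ty":0,"tz":0,"rx":0,"ry":0,"rz":0,"grip":0.5},{"tx":-0.5,"ty":0,"tz":0,"rx":0,"ry":0,"rz":0,"grip":0.5},{"tx":-0.5,"ty":0,"tz":0,"rx":0,"ry":0,"rz":0,"grip":0.5}]'
python3 -m jog '[{"tx":-0.5,"ty":0,"tz":0,"rx":0,"ry":0,"rz":0,"grip":0.5},{"tx":-0.5,"ty":0,"tz":0,"rx":0,"ry":0,"rz":0,"grip":0.5}]'
```

```text
clock: 11.75
tool_pos: [609.8, 33.8, 32.3]
tool_rot: [[0.188, 0.982, 0.0], [0.982, -0.188, 0.0], [0.0, 0.0, -1.0]]
wrist_force: [0.5, 0.0, 0.4]
gripper_width: 0.498
grip_force: 0.0
clock: 12.0
tool_pos: [609.5, 32.4, 32.3]
tool_rot: [[0.188, 0.982, 0.0], [0.982, -0.188, 0.0], [0.0, 0.0, -1.0]]
wrist_force: [0.6, 0.0, -0.2]
gripper_width: 0.497
grip_force: 0.1
clock: 12.17
tool_pos: [609.3, 31.4, 32.3]
tool_rot: [[0.188, 0.982, 0.0], [0.982, -0.188, 0.0], [0.0, 0.0, -1.0]]
wrist_force: [0.1, 0.4, -0.2]
gripper_width: 0.501
grip_force: 0.1
```

```bash
python3 -m jog '[{"tx":-0.5,"ty":0,"tz":0,"rx":0,"ry":0,"rz":0,"grip":0.5},{"tx":-0.5,"ty":0,"tz":0,"rx":0,"ry":0,"rz":0,"grip":0.5}]' | grep -E "pos|wrist"
python3 -m jog '[{"tx":-0.5,"ty":0,"tz":0,"rx":0,"ry":0,"rz":0,"grip":0.5},{"tx":-0.5,"ty":0,"tz":0,"rx":0,"ry":0,"rz":0,"grip":0.5}]' | grep -E "pos|wrist"
```

```text
tool_pos: [609.1, 30.4, 32.3]
wrist_force: [0.1, 1.1, 0.1]
tool_pos: [609.0, 29.6, 32.4]
wrist_force: [0.2, 4.4, 1.6]
```

```bash
python3 -m jog '[{"tx":-0.4,"ty":0,"tz":0,"rx":0,"ry":0,"rz":0,"grip":0.5},{"tx":0,"ty":0,"tz":0,"rx":0,"ry":0,"rz":0,"grip":0.5}]' | grep -E "pos|wrist"
python3 -m jog '[{"tx":-0.4,"ty":0,"tz":0,"rx":0,"ry":0,"rz":0,"grip":0.5},{"tx":0,"ty":0,"tz":0,"rx":0,"ry":0,"rz":0,"grip":0.5}]' | grep -E "pos|wrist"
```

```text
tool_pos: [608.9, 29.2, 32.3]
wrist_force: [0.5, 4.9, 1.7]
tool_pos: [608.8, 28.9, 32.4]
wrist_force: [0.8, 6.0, 1.7]
```

```bash
python3 -m jog '[{"tx":-0.4,"ty":0,"tz":0,"rx":0,"ry":0,"rz":0,"grip":0.5},{"tx":-0.4,"ty":0,"tz":0,"rx":0,"ry":0,"rz":0,"grip":0.5},{"tx":0,"ty":0,"tz":0,"rx":0,"ry":0,"rz":0,"grip":0.5}]' | grep -E "pos|wrist"
python3 -m jog '[{"tx":-0.3,"ty":0,"tz":0,"rx":0,"ry":0,"rz":0,"grip":0.5},{"tx":0,"ty":0,"tz":0,"rx":0,"ry":0,"rz":0,"grip":0.5}]' | grep -E "pos|wrist"
```

```text
tool_pos: [608.7, 28.2, 32.3]
wrist_force: [0.4, 6.9, 1.7]
tool_pos: [608.7, 28.0, 32.3]
wrist_force: [1.0, 7.1, 1.6]
```

```bash
python3 -m jog '[{"tx":-0.4,"ty":0,"tz":0,"rx":0,"ry":0,"rz":0,"grip":0.5},{"tx":0,"ty":0,"tz":0,"rx":0,"ry":0,"rz":0,"grip":0.5}]' | grep -E "pos|wrist"
python3 -m jog '[{"tx":0,"ty":0,"tz":0,"rx":0,"ry":0,"rz":0,"grip":0.5}]' | grep -E "pos|wrist"
python3 -m jog '[{"tx":0,"ty":0,"tz":0,"rx":0,"ry":0,"rz":0,"grip":0.5}]' | grep -E "pos|wrist"
```

```text
tool_pos: [608.6, 27.7, 32.3]
wrist_force: [1.1, 8.9, 1.6]
tool_pos: [608.6, 27.7, 32.4]
wrist_force: [0.5, 7.5, 2.5]
tool_pos: [608.6, 27.7, 32.4]
wrist_force: [2.1, 7.9, 1.3]
```

```bash
python3 -m jog '[{"tx":-0.3,"ty":0,"tz":0,"rx":0,"ry":0,"rz":0,"grip":0.5},{"tx":0,"ty":0,"tz":0,"rx":0,"ry":0,"rz":0,"grip":0.5},{"tx":0,"ty":0,"tz":0,"rx":0,"ry":0,"rz":0,"grip":0.5}]' | grep -E "pos|wrist"
python3 -m jog '[{"tx":0,"ty":0,"tz":0,"rx":0,"ry":0,"rz":0,"grip":0.5}]' | grep -E "pos|wrist"
python3 -m jog '[{"tx":0,"ty":0,"tz":0,"rx":0,"ry":0,"rz":0,"grip":0.5}]' | grep -E "pos|wrist"
python3 -m jog '[{"tx":0,"ty":0,"tz":0,"rx":0,"ry":0,"rz":0,"grip":0.5},{"tx":0,"ty":0,"tz":0,"rx":0,"ry":0,"rz":0,"grip":0.5}]' | grep -E "pos|wrist"
python3 -m jog '[{"tx":0,"ty":0,"tz":0,"rx":0,"ry":0,"rz":0,"grip":0.5},{"tx":0,"ty":0,"tz":0,"rx":0,"ry":0,"rz":0,"grip":0.5},{"tx":0,"ty":0,"tz":0,"rx":0,"ry":0,"rz":0,"grip":0.5}]'
python3 - <<'E'
from h import *
import cv2
im,d=arm.capture("side"); cv2.imwrite("pics/side6.png",cv2.resize(im[180:330,220:420,::-1],None,fx=4,fy=4,interpolation=cv2.INTER_CUBIC))
E
```

```text
tool_pos: [608.6, 27.5, 32.4]
wrist_force: [0.6, 9.3, 2.1]
tool_pos: [608.6, 27.5, 32.4]
wrist_force: [1.4, 9.8, 2.6]
tool_pos: [608.6, 27.5, 32.4]
wrist_force: [0.9, 8.7, 2.6]
tool_pos: [608.6, 27.5, 32.4]
wrist_force: [0.6, 8.2, 1.7]
clock: 14.42
tool_pos: [608.6, 27.4, 32.4]
tool_rot: [[0.188, 0.982, 0.0], [0.982, -0.188, 0.001], [0.001, 0.0, -1.0]]
wrist_force: [1.6, 8.2, 2.1]
gripper_width: 0.503
grip_force: 4.5
```

View pics/side6.png

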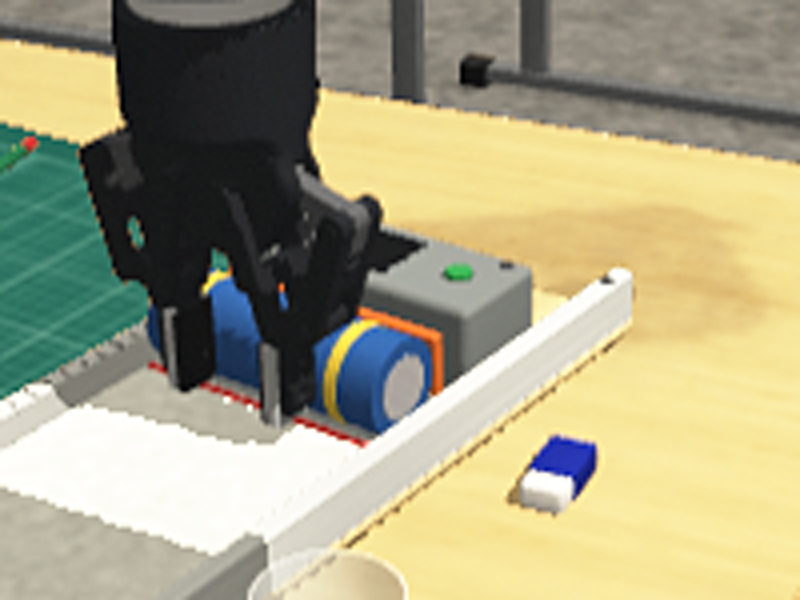

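The side view shows the bar slightly pushed in by the roller, with the roller square in the notch. It was held for about 0.8 s at roughly 8.9 N, so now I'll ease off slowly.

```bash
python3 -m jog '[{"tx":0.2,"ty":0,"tz":0,"rx":0,"ry":0,"rz":0,"grip":0.5},{"tx":0.2,"ty":0,"tz":0,"rx":0,"ry":0,"rz":0,"grip":0.5},{"tx":0.2,"ty":0,"tz":0,"rx":0,"ry":0,"rz":0,"grip":0.5},{"tx":0.2,"ty":0,"tz":0,"rx":0,"ry":0,"rz":0,"grip":0.5},{"tx":0.2,"ty":0,"tz":0,"rx":0,"ry":0,"rz":0,"grip":0.5},{"tx":0.2,"ty":0,"tz":0,"rx":0,"ry":0,"rz":0,"grip":0.5},{"tx":0.2,"ty":0,"tz":0,"rx":0,"ry":0,"rz":0,"grip":0.5},{"tx":0.2,"ty":0,"tz":0,"rx":0,"ry":0,"rz":0,"grip":0.5},{"tx":0.2,"ty":0,"tz":0,"rx":0,"ry":0,"rz":0,"grip":0.5},{"tx":0.2,"ty":0,"tz":0,"rx":0,"ry":0,"rz":0,"grip":0.5}]' | grep -E "pos|wrist"
python3 -m jog '[{"tx":0.2,"ty":0,"tz":0,"rx":0,"ry":0,"rz":0,"grip":0.5},{"tx":0.2,"ty":0,"tz":0,"rx":0,"ry":0,"rz":0,"grip":0.5},{"tx":0.2,"ty":0,"tz":0,"rx":0,"ry":0,"rz":0,"grip":0.5},{"tx":0.2,"ty":0,"tz":0,"rx":0,"ry":0,"rz":0,"grip":0.5},{"tx":0.2,"ty":0,"tz":0,"rx":0,"ry":0,"rz":0,"grip":0.5},{"tx":0.2,"ty":0,"tz":0,"rx":0,"ry":0,"rz":0,"grip":0.5},{"tx":0.2,"ty":0,"tz":0,"rx":0,"ry":0,"rz":0,"grip":0.5},{"tx":0.2,"ty":0,"tz":0,"rx":0,"ry":0,"rz":0,"grip":0.5},{"tx":0.2,"ty":0,"tz":0,"rx":0,"ry":0,"rz":0,"grip":0.5},{"tx":0.2,"ty":0,"tz":0,"rx":0,"ry":0,"rz":0,"grip":0.5}]' | grep -E "pos|wrist"
python3 -m jog '[{"tx":0.2,"ty":0,"tz":0,"rx":0,"ry":0,"rz":0,"grip":0.5},{"tx":0.2,"ty":0,"tz":0,"rx":0,"ry":0,"rz":0,"grip":0.5},{"tx":0.2,"ty":0,"tz":0,"rx":0,"ry":0,"rz":0,"grip":0.5},{"tx":0.2,"ty":0,"tz":0,"rx":0,"ry":0,"rz":0,"grip":0.5},{"tx":0.2,"ty":0,"tz":0,"rx":0,"ry":0,"rz":0,"grip":0.5},{"tx":0.2,"ty":0,"tz":0,"rx":0,"ry":0,"rz":0,"grip":0.5},{"tx":0.2,"ty":0,"tz":0,"rx":0,"ry":0,"rz":0,"grip":0.5},{"tx":0.2,"ty":0,"tz":0,"rx":0,"ry":0,"rz":0,"grip":0.5},{"tx":0.2,"ty":0,"tz":0,"rx":0,"ry":0,"rz":0,"grip":0.5},{"tx":0.2,"ty":0,"tz":0,"rx":0,"ry":0,"rz":0,"grip":0.5}]' | grep -E "pos|wrist"
```

```text
tool_pos: [608.8, 28.8, 32.2]
wrist_force: [1.0, 0.8, -1.5]
tool_pos: [609.2, 30.8, 32.3]
wrist_force: [-0.3, 0.1, -0.0]
tool_pos: [609.5, 32.8, 32.3]
wrist_force: [0.2, 0.2, -0.1]
```

```bash
python3 -m jog '[{"tx":0.5,"ty":0,"tz":0,"rx":0,"ry":0,"rz":0,"grip":0.5},{"tx":1,"ty":0,"tz":0,"rx":0,"ry":0,"rz":0,"grip":0.5},{"tx":1.5,"ty":0,"tz":0,"rx":0,"ry":0,"rz":0,"grip":0.5},{"tx":2,"ty":0,"tz":0,"rx":0,"ry":0,"rz":0,"grip":0.5},{"tx":4,"ty":0,"tz":0,"rx":0,"ry":0,"rz":0,"grip":0.5},{"tx":8,"ty":0,"tz":0,"rx":0,"ry":0,"rz":0,"grip":0.5},{"tx":15,"ty":0,"tz":0,"rx":0,"ry":0,"rz":0,"grip":0.5},{"tx":20,"ty":0,"tz":0,"rx":0,"ry":0,"rz":0,"grip":0.5},{"tx":15,"ty":0,"tz":0,"rx":0,"ry":0,"rz":0,"grip":0.5},{"tx":10,"ty":0,"tz":0,"rx":0,"ry":0,"rz":0,"grip":0.5}]' | grep -E "pos|wrist"
python3 -m jog '[{"tx":0,"ty":0,"tz":-10,"rx":0,"ry":0,"rz":0,"grip":0.5},{"tx":0,"ty":0,"tz":-25,"rx":0,"ry":0,"rz":0,"grip":0.5},{"tx":0,"ty":0,"tz":-25,"rx":0,"ry":0,"rz":0,"grip":0.5},{"tx":10,"ty":0,"tz":-25,"rx":0,"ry":0,"rz":0,"grip":0.5},{"tx":20,"ty":0,"tz":-25,"rx":0,"ry":0,"rz":0,"grip":0.5},{"tx":20,"ty":0,"tz":-20,"rx":0,"ry":0,"rz":0,"grip":0.5},{"tx":20,"ty":0,"tz":-10,"rx":0,"ry":0,"rz":0,"grip":0.5},{"tx":0,"ty":0,"tz":0,"rx":0,"ry":0,"rz":0,"grip":0.5},{"tx":0,"ty":0,"tz":0,"rx":0,"ry":0,"rz":0,"grip":0.5}]' | grep -E "clock|pos|wrist"
python3 - <<'E'
from h import *
import cv2
im,d=arm.capture("side"); cv2.imwrite("pics/side7.png",cv2.resize(im[200:400,100:400,::-1],None,fx=2.6,fy=2.6,interpolation=cv2.INTER_CUBIC))
O=np.array([610.7,46.7,0]);ax=np.array([-.1923,-.9813,0]);ay=np.array([.9813,-.1923,0])
p=arm.camera_params("side");K=np.array(p["camera_matrix"]);T=np.array(p["camera_from_world"])
m=(im[:,:,2]>90)&(im[:,:,0]<80)&(d>0); v,u=np.nonzero(m); z=d[v,u]
P=(np.linalg.inv(K)@np.array([u*z,v*z,z])).T; P=(P-T[:3,3])@T[:3,:3]
X=(P-O)@ax;Y=(P-O)@ay;s=(abs(Y)<60)&(X>0)&(X<75)&(P[:,2]>22)
X,Y,Z=X[s],Y[s],P[s,2]
from scipy.optimize import least_squares
r=least_squares(lambda c:np.hypot(X-c[0]-c[1]*Y,Z-c[2])-21,[40,0,38],loss="soft_l1"); print(s.sum(),r.x)
E
```

```text
tool_pos: [624.3, 111.0, 32.3]
wrist_force: [-0.7, 0.5, 1.1]
clock: 18.55
tool_pos: [637.4, 177.7, 173.4]
wrist_force: [0.5, 0.1, -0.7]
1078 [ 4.87708415e+01 -2.30145161e-03  3.65706485e+01]
```

View pics/side7.png

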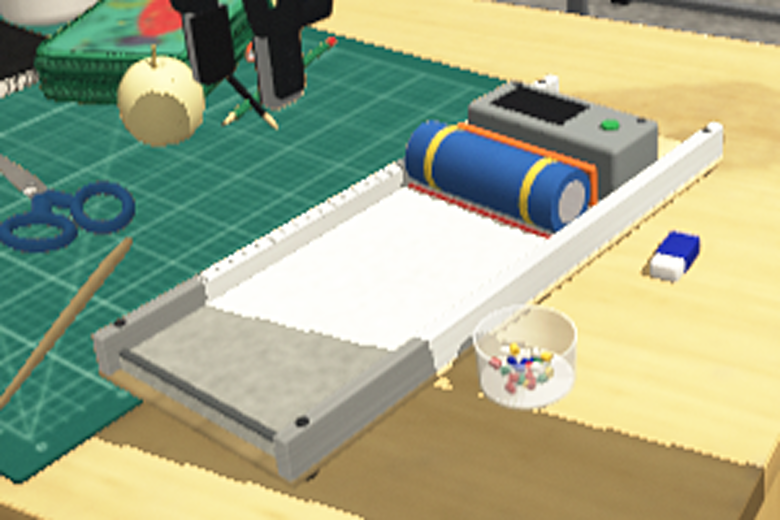

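The roller is lying in the notch (centre x≈48.8, z≈36.6) and the tub and eraser haven't moved. I'll compare the bar's position with the first picture and check the roller is still.

```bash
python3 -m jog '[{"tx":0,"ty":0,"tz":0,"rx":0,"ry":0,"rz":0,"grip":0.5},{"tx":0,"ty":0,"tz":0,"rx":0,"ry":0,"rz":0,"grip":0.5},{"tx":0,"ty":0,"tz":0,"rx":0,"ry":0,"rz":0,"grip":0.5},{"tx":0,"ty":0,"tz":0,"rx":0,"ry":0,"rz":0,"grip":0.5},{"tx":0,"ty":0,"tz":0,"rx":0,"ry":0,"rz":0,"grip":0.5},{"tx":0,"ty":0,"tz":0,"rx":0,"ry":0,"rz":0,"grip":0.5}]' | grep clock
python3 - <<'E'
from h import *
import cv2
O=np.array([610.7,46.7,0]);ax=np.array([-.1923,-.9813,0]);ay=np.array([.9813,-.1923,0])
for n in("side","top"):
    a=cv2.imread(f"pics/{n}0.png")[:,:,::-1].astype(float); b=arm.capture(n)[0].astype(float)
    e0=O+ax*72+[0,0,48]; print(n,"px per mm of travel",w2px(n,e0+ax)-w2px(n,e0))
    w=lambda i:np.clip(i[:,:,0]-i[:,:,2]*1.3-60,0,None)*(i[:,:,0]>1.5*i[:,:,1])*(i[:,:,1]>60)
    # orange columns/rows around the bar
    c=w2px(n,e0-ay*45); x,y=int(c[0]),int(c[1]); 
    sl=np.s_[y-8:y+9,x-12:x+13]
    for i in(a,b):
        W=w(i)[sl]; yy,xx=np.mgrid[sl]; print("sum",W.sum().round(),(W*xx).sum()/W.sum(),(W*yy).sum()/W.sum())
    print(cv2.phaseCorrelate(a[sl].mean(2),b[sl].mean(2)))
    if n=="side":
        big=[cv2.resize(i[235:300,260:350].astype(np.uint8)[:,:,::-1],None,fx=4.4,fy=6,interpolation=cv2.INTER_NEAREST) for i in(a,b)]
        cv2.imwrite("pics/cmp.png",np.hstack(big))
E
```

```text
clock: 19.1
side px per mm of travel [ 0.37248846 -0.22975638]
sum 7682.0 319.84322888868644 262.49306812116794
sum 7175.0 320.54798606271777 262.66045993031355
((0.8780922287384918, 4.187924435725446), 0.07059959324931454)
top px per mm of travel [0.63942326 0.12534404]
sum 3288.0 296.92017394477557 251.0678445444593
sum 3085.0 296.94913935621895 250.99280365652044
((0.7778062134860448, -0.9441195846557306), 0.3110081791620097)
```

View pics/cmp.png

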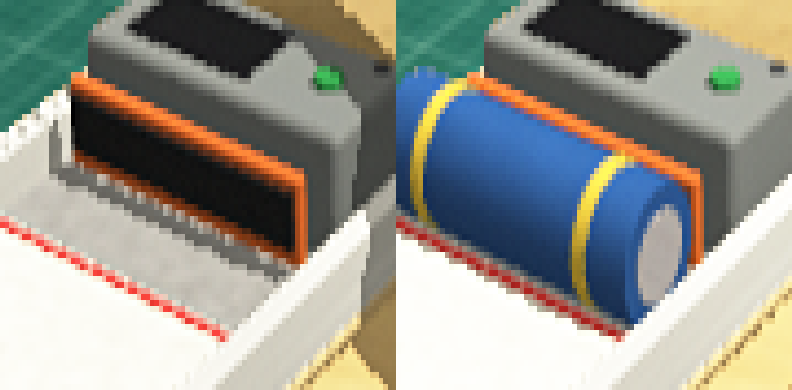

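The right edge of the bar is at column 306 in both halves, and the top view differs by under 0.1 mm. The bar is sprung back out and the roller is lying in the notch, so I'll hand in.

```bash
python3 -c "from rig import arm;print(arm.job_done())"
```

```text
the job is handed in; nothing more can be done
None
```

The job is handed in at about 19 s on the clock: the roller was rolled over the red line into the notch and held against the bar for about 0.8 s at roughly 8.9 N (about 3 mm by my estimate), then eased off; it lies in the notch with the bar back out, and the tub and eraser look unmoved.

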